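# Stand the sample bottles in their matching holders

## Task

Stand each of the four capped sample bottles that stand loose on the bench upright in the shallow holder that matches its shape and size: the wide round one in the larger dish, the slim round one in the smaller dish, the square one in the square tray and the oblong one, lined up with it, in the oblong tray. Each must sit flat on its holder's floor, inside the rim; lower them in, do not drop them or knock any over, and leave the glass flask and the beaker where they stand.

Things in the scene. Friction and masses are not known exactly. Their poses are not given: they have to be found in the camera images.
- wide_bottle: Wide round sample bottle: body 60 mm diameter and 75 mm high, cap 48 mm diameter above it, 95 mm high in all, 0.15 to 0.31 kg. White plastic with a grey screw cap, straight upright walls, free to be lifted. Origin: centre of its underside; z up along it.
- slim_bottle: Slim round sample bottle: body 38 mm diameter and 95 mm high, cap 30 mm diameter above it, 115 mm high in all, 0.08 to 0.17 kg. White plastic with a grey screw cap, straight upright walls, free to be lifted. Origin: centre of its underside; z up along it.
- square_bottle: Square sample bottle: body 54 x 54 mm and 85 mm high, cap 40 mm diameter above it, 105 mm high in all, 0.17 to 0.35 kg. White plastic with a grey screw cap, straight upright walls, free to be lifted. Origin: centre of its underside; z up along it; x and y square to its sides.
- oblong_bottle: Flat oblong sample bottle: body 70 mm (its x) by 36 mm (its y) and 80 mm high, cap 28 mm diameter above it, 100 mm high in all, 0.14 to 0.28 kg. White plastic with a grey screw cap, straight upright walls, free to be lifted. Origin: centre of its underside; z up along it.
- wide_holder: Larger round holder, a shallow dish for the wide round bottle: recess 78 mm diameter, 86 mm outside. Fixed. Floor of the recess 4 mm above the bench, rim top 12 mm above it, walls 4 mm. Black rim, white floor. Origin: centre of its underside, on the bench; z up.
- slim_holder: Smaller round holder, a shallow dish for the slim round bottle: recess 54 mm diameter, 62 mm outside. Fixed. Floor of the recess 4 mm above the bench, rim top 12 mm above it, walls 4 mm. Black rim, white floor. Origin: centre of its underside, on the bench; z up.
- square_holder: Square holder, a shallow tray for the square bottle: recess 72 x 72 mm, 80 mm outside. Fixed. Floor of the recess 4 mm above the bench, rim top 12 mm above it, walls 4 mm. Black rim, white floor. Origin: centre of its underside, on the bench; z up, x and y square to its sides.
- oblong_holder: Oblong holder, a shallow tray for the oblong bottle: recess 88 mm (along its x) by 54 mm (along its y), 96 x 62 mm outside. Fixed. Floor of the recess 4 mm above the bench, rim top 12 mm above it, walls 4 mm. Black rim, white floor. Origin: centre of its underside, on the bench; z up.
- flask: Conical glass flask standing on the bench among the bottles, to be left alone: 60 mm diameter at the foot, 28 mm at the mouth, 98 mm high, 0.15 kg, loose. Origin: centre of its underside.
- beaker: Open glass beaker standing on the bench among the bottles, to be left alone: 56 mm diameter, 70 mm high, 0.12 kg, loose. Origin: centre of its underside.
There are look-alikes about, which are no part of the job. What is shaped like the wide_bottle but purple or yellow is not meant. Leave any pink look-alike of the oblong_bottle alone.

How it is judged:
By the outcome, as a careful person would: the job done as asked, in the order asked, and still so for the second after the job is handed in, with the robot touching nothing.
It also fails if it takes over 120 s, if anything falls off the work surface, if the arm or the gripper's body presses on something with over 40 N, if the wrist force passes 120 N, or if a joint passes its speed limit or range.

## Robot

A 6-joint arm with a two-finger parallel gripper is mounted at the origin on the work surface. World frame = base frame: x ahead of the robot, y to its left, z up, the work surface at z = 0. Lengths are in m, angles in degrees, forces in N, time in s.
With the tool pointing down it reaches from about 0.4 to 0.825 m from the base axis. Payload 7 kg.
Tool frame: the origin (TCP) lies at the very end of the fingers, on their centre line; the grasp point (between the pads) lies 19 mm behind it (ctrl.tcp_to_grasp is the distance from the TCP to the grasp point, in m); z points along the fingers, x is the direction in which the jaws open and shut, and the axes are right-handed (so a half turn about z gives the same grasp; the last joint's range is limited). The gripper opens to 88 mm and grips with 3 to 60 N. Pads are 19 mm wide; open, the fingers measure 130 mm over their backs; the gripper's body (78 mm by 193 mm) begins 47 mm behind the grasp point.
Start: joints at [-47.435, 20.546, 0.682, 0, -70.136, -16.507], TCP at [0.296, -0.606, 0.227] pointing down, gripper open.
Joint ranges: [-176.03, 176.03], [-82.01, 121.73], [-58.28, 71.71], [-173.87, 95.51], [-174.79, -0.11], [-173.66, 173.66]. Speed limits (degrees/s): [136.94, 136.94, 172.46, 180, 180, 180].

## Interface

Orientations are given as [roll, pitch, yaw] about the fixed x, y, z axes, in that order (R = Rz(yaw) Ry(pitch) Rx(roll)).
In Python, from plant import sensors, vision, ticket, ctrl gives the robot as it stands. The module is installed in compiled form; this text tells all that it offers.
- The arm moves only by the tool drive_tool, never from a script. Its argument "moves" is a list of rows, each a list of 6 numbers: the shift along the tool's x, y, z in units of 0.15 m (1.0 is 0.15 m), then the turn, a rotation vector about the tool's x, y, z in units of 60 degrees (1.0 is 60 degrees). In form: [[dx, dy, dz, rx, ry, rz], ...]. A call has 1 to 8 rows; each row is the pose to reach, as a shift and turn from the pose measured when the call began, along the tool's axes at that moment; what a row does not reach only later rows make up. A row lasts 1/10 s, in which the tool goes at most 50 mm and 8.59 degrees, less where a joint would pass 70% of its speed; a pose out of reach is approached as far as the arm can. A call with a number of a shift or a turn outside -1 to 1 is refused whole. A call with a gripper value outside its range is refused whole. "fingers" is the opening, from -1 (shut) to 1 (fully open), set as the call begins (left out, the last holds). The fingers move at their own pace and stop on an object; the grip force is fixed at half the most. Time passes only in rows, so rows that repeat a pose let the fingers close. It gives the time, the measured TCP pose, the force and the opening at its end, in the units of the state.
- sensors.get_obs(): the state, without advancing time (a new reading comes with each control period).
- vision.snapshot(name): name is "scene" or "top"; returns a dict with "pixels" (480x640x3 uint8, red, green, blue), "fx", "fy", "cx", "cy" (pixels), "R" (3x3) and "t" (3): a world point X has camera coordinates R X + t. Camera axes: x right, y down, z forward; pixel columns grow to the right and rows downward; lengths in m; the calibration is good to about 2 mm. A picture is of the moment at which its call begins. There is no depth.
- ticket.close_job(): hands the job in, once; it reports no verdict.
The state is a dict: "clock": time; "joint_pos": joint angles; "qvel": joint speeds; "tau": joint torques, N m; "tool_pos": TCP position; "orientation": TCP orientation; "force": force on the tool from outside, world axes, zero at the start; "moment": the same for the moment, N m; "opening": finger opening in m.
Only numpy, scipy, OpenCV 4.12 (cv2) and the standard library are available. Lean on these libraries where they do the work, as an engineer would, in place of code of your own. Each camera call takes 0.05 s, during which the arm holds its last target.

## Working session

There is one attempt and no reset: what is moved stays moved. The work goes in short steps, Python scripts to look and compute and a tool call to move; the robot and the scene stay as the last step left them, time stands still between calls to the robot, and variables do not carry over. Pictures are saved under pics/ and viewed, and the job is handed in when it is done.

Besides the shell and the picture viewer there is one more tool, called after "Call:" by a JSON object that holds its "op" and its "data". drive_tool: Moves the arm, as the interface text tells. Shifts and turns lie within -1 to 1; 1 stands for 0.15 m of shift or 60 degrees of turn. Its arguments: {"type":"object","properties":{"moves":{"type":"array"},"fingers":{"type":"number"}},"required":["moves"]}

```bash
mkdir -p pics; python3 - <<'E'
from plant import sensors, vision, ctrl
import cv2,pickle
o=sensors.get_obs();print(o)
print(ctrl.tcp_to_grasp)
for n in("scene","top"):
    s=vision.snapshot(n);pickle.dump(s,open(n+".pkl","wb"));cv2.imwrite(f"pics/{n}0.png",s["pixels"][:,:,::-1]);print({k:s[k] for k in s if k!="pixels"})
E
```

```text
{'clock': 0.0, 'joint_pos': array([-4.74367415e+01,  2.05918679e+01,  6.33969551e-01, -1.96839228e-02,
       -7.01345434e+01, -1.65039344e+01]), 'qvel': array([-0.07401888, -0.03730702,  0.03633557,  0.00448454, -0.05582211,
        0.0113866 ]), 'tau': array([-1.24684384e-04, -5.82724643e+01,  2.93055296e+01,  6.99744165e+00,
        6.64417574e-03, -1.48662589e-04]), 'tool_pos': array([ 0.29626279, -0.60597614,  0.22562065]), 'orientation': array([-1.79991478e+02, -9.38902148e-02,  1.16052613e+02]), 'force': array([ 0.45730164, -0.45846717, -0.24536771]), 'moment': array([-0.03501007, -0.04431746,  0.02135155]), 'opening': 0.08777753901914592}
0.0188
{'fx': 585.7974959710028, 'fy': 585.7974959710028, 'cx': 308.21741919136826, 'cy': 242.3297633576267, 'R': array([[ 0.81399676,  0.58046817,  0.02158661],
       [ 0.36588648, -0.48351448, -0.79519861],
       [-0.45115004,  0.65518734, -0.60596467]]), 't': array([-0.38663684, -0.16591958,  1.73835143])}
{'fx': 563.9347221600682, 'fy': 563.9347221600682, 'cx': 326.00581761236145, 'cy': 243.2077639681997, 'R': array([[ 1.69600571e-03, -9.99912258e-01, -1.31377333e-02],
       [-9.97016915e-01, -6.77030339e-04, -7.71803952e-02],
       [ 7.71647285e-02,  1.32294407e-02, -9.96930583e-01]]), 't': array([-0.02286585,  0.5306029 ,  1.50582069])}
```

View pics/scene0.png

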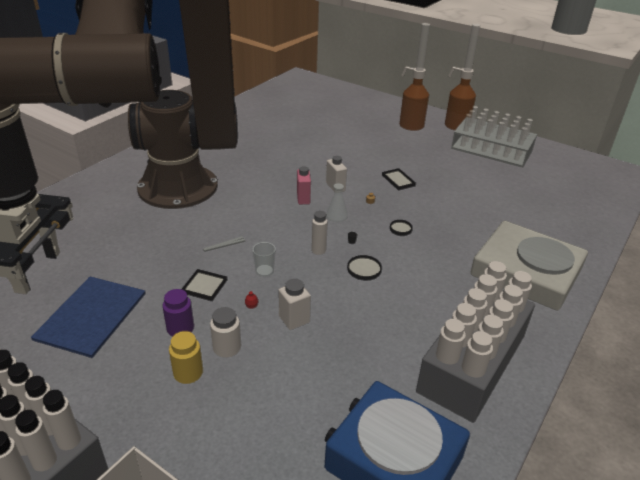

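View pics/top0.png

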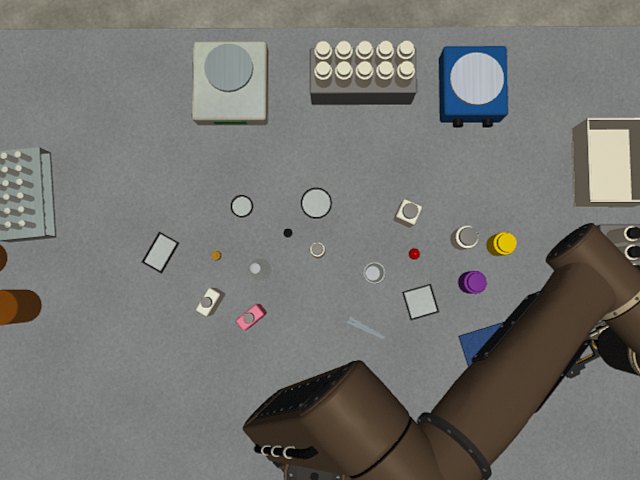

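The top view shows these bottles: wide white at (466,237), slim at (317,249), square at (408,212) and oblong white at (209,302). The holders are the large dish (316,203), the small dish (241,206), the square tray (421,302) and the oblong tray (161,252). The look-alikes are purple (473,282), yellow (503,243) and pink (251,317). The white ones fit the description, so I'll confirm them in crops.

```bash
python3 - <<'E'
import pickle,cv2
p=pickle.load(open("top.pkl","rb"))["pixels"][:,:,::-1]
def c(n,x,y,w,h,f): cv2.imwrite(f"pics/{n}.png",cv2.resize(p[y:y+h,x:x+w],None,fx=f,fy=f,interpolation=cv2.INTER_CUBIC))
c("cl",130,180,150,112+40,5*0.78); c("cr",360,190,150,140,4); c("cm",210,180,150,100,5)
c("cl",140,220,130,110,5)
E
```

```text
(no output)
```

View pics/cl.png

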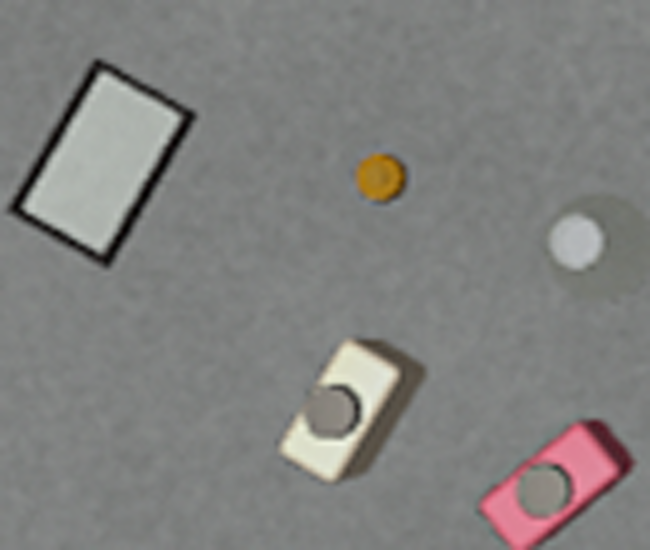

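View pics/cr.png

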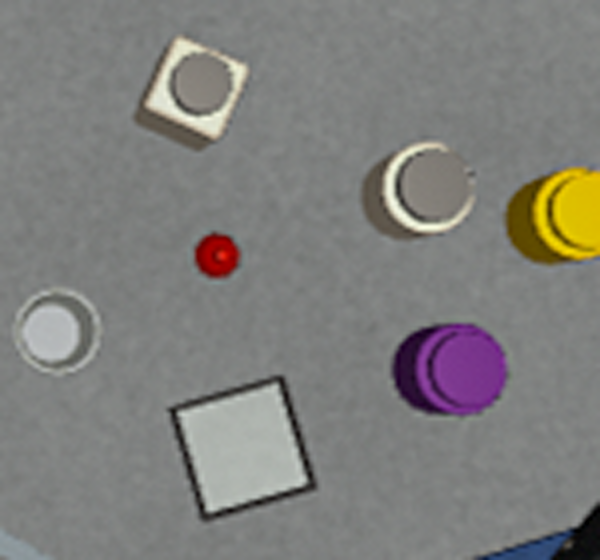

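View pics/cm.png

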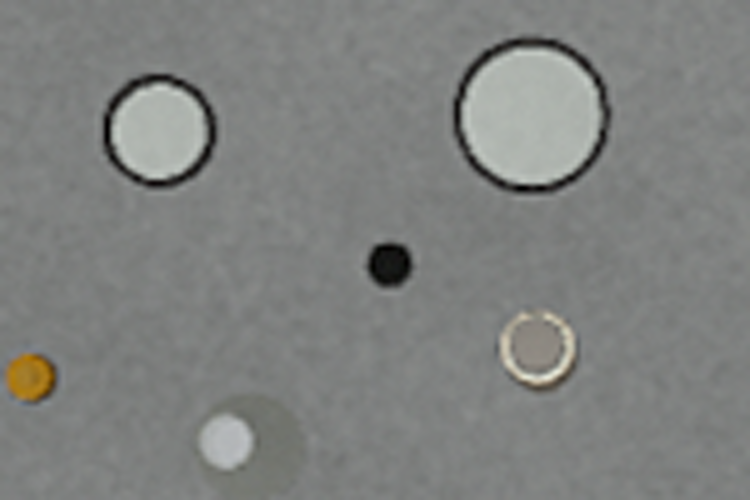

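```bash
cat > h.py <<'E'
import numpy as np,pickle
def ray(s,u,v,z):
    R=np.array(s["R"]);t=np.array(s["t"]);c=-R.T@t
    d=R.T@np.array([(u-s["cx"])/s["fx"],(v-s["cy"])/s["fy"],1]);return (c+d*(z-c[2])/d[2])[:2]
def cr(s,x0,y0,f,z,pts): return np.array([ray(s,x0+(a+.5)/f-.5,y0+(b+.5)/f-.5,z) for a,b in pts])
E
cat > m.py <<'E'
from h import *
s=pickle.load(open("top.pkl","rb"))
def poly(n,P):
    e=[P[(i+1)%4]-P[i] for i in range(4)]
    print(n,P.mean(0).round(4),"len",[round(float(np.hypot(*x)),4) for x in e],"ang",[round(float(np.degrees(np.arctan2(x[1],x[0]))),1) for x in e])
A=(140,220,5);B=(360,190,4);C=(210,180,5)
poly("obl",cr(s,*A,.08,[(350,340),(402,375),(332,482),(280,448)]));print(cr(s,*A,.1,[(332,412)]))
poly("oblH",cr(s,*A,.012,[(98,60),(196,115),(107,267),(10,210)]))
poly("sq",cr(s,*B,.085,[(180,37),(248,71),(212,141),(144,107)]));print(cr(s,*B,.105,[(202,83)]))
poly("sqH",cr(s,*B,.012,[(282,377),(316,487),(206,520),(169,409)]))
print("wide",cr(s,*B,.075,[(429,188)]),cr(s,*B,.095,[(435,184)]))
print("beaker",cr(s,*B,.07,[(57,331)]));print("purple",cr(s,*B,.095,[(467,370)]))
print("wH",cr(s,*C,.012,[(532,115)]),"sH",cr(s,*C,.012,[(160,130)]))
print("slim",cr(s,*C,.095,[(538,350)]),cr(s,*C,.115,[(538,345)]))
print("flask",cr(s,*C,.098,[(226,441)]),cr(s,*C,0,[(253,445)]))
print("pink",cr(s,*A,.1,[(543,490)]), "yellow",ray(s,504,243,.095))
print("red,black,orange", cr(s,*B,.01,[(217,256)]),cr(s,*C,.01,[(390,265),(30,378)]))
E
python3 m.py
```

```text
obl [0.3737 0.2825] len [0.0327, 0.0655, 0.0323, 0.066] ang [-123.4, 147.3, 57.5, -32.4]
[[0.37381767 0.28263846]]
oblH [0.5065 0.4304] len [0.0623, 0.0953, 0.0621, 0.0942] ang [-119.0, 150.6, 60.1, -29.3]
sq [ 0.6074 -0.2376] len [0.0492, 0.0516, 0.0491, 0.0516] ang [-116.9, 152.5, 63.2, -27.4]
[[ 0.60860217 -0.2387692 ]]
sqH [ 0.3735 -0.2768] len [0.0769, 0.0773, 0.0781, 0.0793] ang [-163.5, 106.7, 18.0, -74.2]
wide [[ 0.54383469 -0.38963028]] [[ 0.54462864 -0.38878062]]
beaker [[ 0.45067398 -0.14771698]]
purple [[ 0.42554015 -0.4070109 ]]
wH [[0.64273649 0.00545364]] sH [[0.63450019 0.20940396]]
slim [[ 0.50834802 -0.00060497]] [[ 0.50957007 -0.00117568]]
flask [[0.46125763 0.15920098]] [[0.46237208 0.15805453]]
pink [[0.33456382 0.1742859 ]] yellow [ 0.52569605 -0.479454  ]
red,black,orange [[ 0.50322322 -0.26075484]] [[0.5604182  0.08285268]
 [0.49842298 0.27897917]]
```

```bash
python3 - <<'E'
import pickle,cv2
p=pickle.load(open("scene.pkl","rb"))["pixels"][:,:,::-1]
cv2.imwrite("pics/sc.png",cv2.resize(p[150:390,150:430],None,fx=2.8,fy=2.5 if 0 else 2.5,interpolation=cv2.INTER_CUBIC)[:, :800])
E
```

```text
(no output)
```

View pics/sc.png

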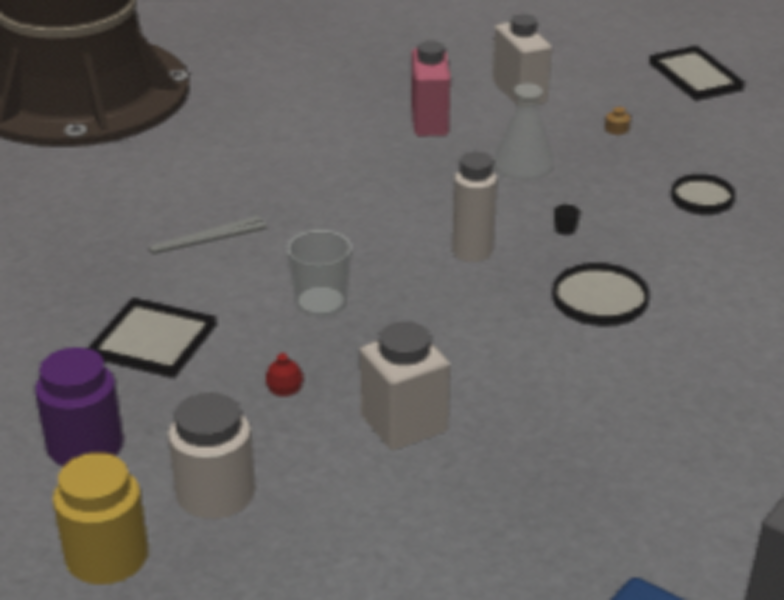

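The enlarged crops confirm the four white bottles, plus the square and oblong trays, as the targets. Purple, yellow and pink stay put. I'll work in the order asked, starting with the wide bottle, and turn to yaw 180 so the tool axes line up with the world.

Call:
{"op": "drive_tool", "data": {"moves": [[0.1,0.4,0,0,0,-0.25],[0.2,0.8,0,0,0,-0.5],[0.25,1,0,0,0,-0.75],[0.25,1,0,0,0,-1],[0.25,1,0,0,0,-1],[0.25,1,0,0,0,-1],[0.25,1,0,0,0,-1],[0.25,1,0,0,0,-1]], "fingers": 1}}

```text
clock: 0.9
tool_pos: [0.4146, -0.5062, 0.2253]
orientation: [179.9, -0.1, 176.2]
force: [0.4, 0.2, 0.4]
opening: 0.088
```

Call:
{"op": "drive_tool", "data": {"moves": [[-0.3,0.3,0,0,0,-0.063],[-0.6,0.6,0,0,0,-0.063],[-0.81,0.833,0,0,0,-0.063],[-0.81,0.833,0,0,0,-0.063],[-0.81,0.833,0,0,0,-0.063]]}}

```text
clock: 1.4
tool_pos: [0.5463, -0.3871, 0.2246]
orientation: [179.9, -0.1, 179.9]
force: [-0.2, -0.5, 0.0]
opening: 0.0877
```

Call:
{"op": "drive_tool", "data": {"moves": [[0.013,-0.017,0.2,0,0,0],[0.013,-0.017,0.4,0,0,0],[0.013,-0.017,0.6,0,0,0],[0.013,-0.017,0.8,0,0,0],[0.013,-0.017,0.8,0,0,0],[0.013,-0.017,0.8,0,0,0]]}}

```text
clock: 2.0
tool_pos: [0.5437, -0.3899, 0.1049]
orientation: [179.9, -0.2, 179.8]
force: [0.7, -0.7, 0.5]
opening: 0.0879
```

```bash
cat > snap.py <<'E'
import sys,cv2,pickle
from plant import vision
n,out,x,y,w,h,f=sys.argv[1],sys.argv[2],*map(float,sys.argv[3:])
s=vision.snapshot(n);pickle.dump(s,open(n+".pkl","wb"))
x,y,w,h=map(int,(x,y,w,h))
cv2.imwrite("pics/"+out,cv2.resize(s["pixels"][y:y+h,x:x+w,::-1],None,fx=f,fy=f,interpolation=cv2.INTER_CUBIC))
E
python3 snap.py scene s1.png 100 200 200 200 3
```

```text
(no output)
```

View pics/s1.png

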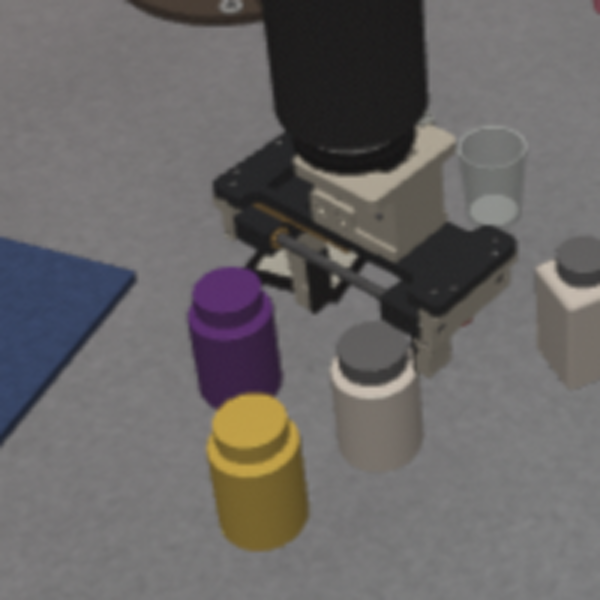

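```bash
python3 - <<'E'
from h import *
s=pickle.load(open("scene.pkl","rb"))
for X in ([.5437,-.3899,.105],[.5437,-.3895,.095],[.5877,-.3899,.105],[.4997,-.39,.105]):
    c=s["R"]@np.array(X)+s["t"];u=s["fx"]*c[0]/c[2]+s["cx"];v=s["fy"]*c[1]/c[2]+s["cy"];print((u-100)*3,(v-200)*3)
E
```

```text
372.9768990065297 333.6281113434571
374.3491818993966 344.0733945427676
423.1850872336869 361.69623874432546
324.33647287850476 306.57443258276624
```

The fingers straddle the cap. The projected bottle top (374,344) agrees with the crop, so I'll descend and grip.

Call:
{"op": "drive_tool", "data": {"moves": [[0,0,0.15,0,0,0],[0,0,0.3,0,0,0],[0,0,0.42,0,0,0],[0,0,0.42,0,0,0],[0,0,0.42,0,0,0]]}}

```text
clock: 2.55
tool_pos: [0.5455, -0.3908, 0.045]
orientation: [180.0, 0.1, 179.8]
force: [-0.6, 0.0, 0.6]
opening: 0.0876
```

Call:
{"op": "drive_tool", "data": {"moves": [[0,0,0,0,0,0],[0,0,0,0,0,0],[0,0,0,0,0,0],[0,0,0,0,0,0],[0,0,0,0,0,0],[0,0,0,0,0,0]], "fingers": -1}}

```text
clock: 3.15
tool_pos: [0.5449, -0.3909, 0.0455]
orientation: [180.0, 0.0, 179.8]
force: [-2.8, 0.9, 5.2]
opening: 0.0595
```

Call:
{"op": "drive_tool", "data": {"moves": [[0,0,-0.1,0,0,0],[0,0,-0.3,0,0,0],[0,0,-0.5,0,0,0],[0,0,-0.7,0,0,0],[0,0,-0.87,0,0,0],[0,0,-0.95,0,0,0],[0,0,-0.95,0,0,0]]}}

```text
clock: 3.85
tool_pos: [0.5457, -0.3911, 0.1894]
orientation: [-180.0, 0.2, 179.8]
force: [-0.5, -0.4, -1.3]
opening: 0.0594
```

Call:
{"op": "drive_tool", "data": {"moves": [[-0.05,0.1,0,0,0,0],[-0.1,0.3,0,0,0,0],[-0.15,0.5,0,0,0,0],[-0.2,0.7,0,0,0,0],[-0.3,0.85,0,0,0,0],[-0.3,0.95,0,0,0,0],[-0.3,1,0,0,0,0],[-0.3,1,0,0,0,0]]}}

```text
clock: 4.65
tool_pos: [0.5907, -0.2403, 0.1886]
orientation: [-180.0, 0.1, 179.9]
force: [-0.1, -0.9, -0.5]
opening: 0.0594
```

Call:
{"op": "drive_tool", "data": {"moves": [[-0.05,0.1,0,0,0,0],[-0.1,0.3,0,0,0,0],[-0.15,0.5,0,0,0,0],[-0.2,0.7,0,0,0,0],[-0.3,0.85,0,0,0,0],[-0.3,0.95,0,0,0,0],[-0.3,1,0,0,0,0],[-0.3,1,0,0,0,0]]}}

```text
clock: 5.45
tool_pos: [0.6357, -0.0901, 0.1883]
orientation: [-180.0, 0.1, 179.9]
force: [-0.3, 0.6, -2.8]
opening: 0.0594
```

Call:
{"op": "drive_tool", "data": {"moves": [[-0.02,0.1,0,0,0,0],[-0.04,0.25,0,0,0,0],[-0.05,0.4,0,0,0,0],[-0.05,0.55,0,0,0,0],[-0.05,0.63,0,0,0,0],[-0.05,0.63,0,0,0,0],[-0.05,0.63,0,0,0,0]]}}

```text
clock: 6.15
tool_pos: [0.6432, 0.004, 0.1884]
orientation: [-180.0, 0.1, 179.9]
force: [0.3, 0.2, -1.3]
opening: 0.0593
```

Call:
{"op": "drive_tool", "data": {"moves": [[0,0,0.1,0,0,0],[0,0,0.25,0,0,0],[0,0,0.4,0,0,0],[0,0,0.55,0,0,0],[0,0,0.7,0,0,0],[0,0,0.75,0,0,0],[0,0,0.75,0,0,0]]}}

```text
clock: 6.85
tool_pos: [0.6426, 0.0029, 0.0748]
orientation: [-179.9, -0.1, 179.8]
force: [0.5, 0.6, -1.5]
opening: 0.0594
```

```bash
python3 snap.py scene s2.png 270 160 200 150 4
```

```text
(no output)
```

View pics/s2.png

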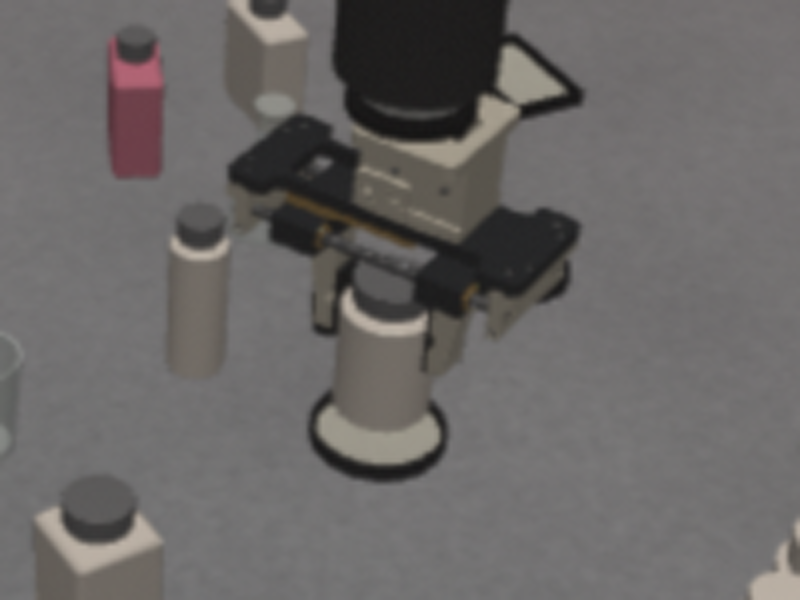

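The wide bottle hangs over the larger dish, centred at about (383,410) in the crop, and clear of the slim bottle. I'll lower it slowly.

Call:
{"op": "drive_tool", "data": {"moves": [[0,-0.005,0.04,0,0,0],[0,-0.005,0.08,0,0,0],[0,-0.005,0.11,0,0,0],[0,-0.005,0.13,0,0,0],[0,-0.005,0.15,0,0,0],[0,-0.005,0.16,0,0,0],[0,-0.005,0.16,0,0,0]]}}

```text
clock: 7.6
tool_pos: [0.6434, 0.0025, 0.0518]
orientation: [-179.9, 0.0, 179.9]
force: [0.5, 0.0, -0.8]
opening: 0.0592
```

Call:
{"op": "drive_tool", "data": {"moves": [[0,0,0.005,0,0,0],[0,0,0.01,0,0,0],[0,0,0.013,0,0,0],[0,0,0.013,0,0,0]]}}

```text
clock: 8.0
tool_pos: [0.6434, 0.0025, 0.0499]
orientation: [-179.9, 0.0, 179.9]
force: [-0.6, -0.5, -2.4]
opening: 0.0593
```

Call:
{"op": "drive_tool", "data": {"moves": [[0,0,0.005,0,0,0],[0,0,0.008,0,0,0],[0,0,0.01,0,0,0],[0,0,0.01,0,0,0]]}}

```text
clock: 8.4
tool_pos: [0.6435, 0.0024, 0.0495]
orientation: [-179.9, 0.0, 179.9]
force: [-3.3, 0.3, 5.9]
opening: 0.0591
```

Contact shows as +6 N, so I'll release and rise.

Call:
{"op": "drive_tool", "data": {"moves": [[0,0,0,0,0,0],[0,0,0,0,0,0],[0,0,0,0,0,0],[0,0,0,0,0,0]], "fingers": 1}}

```text
clock: 8.8
tool_pos: [0.6436, 0.0024, 0.0494]
orientation: [-179.9, 0.0, 179.9]
force: [-0.3, 0.4, 0.4]
opening: 0.0845
```

Call:
{"op": "drive_tool", "data": {"moves": [[0,0,-0.1,0,0,0],[0,0,-0.3,0,0,0],[0,0,-0.5,0,0,0],[0,0,-0.7,0,0,0],[0,0,-0.8,0,0,0],[0,0,-0.8,0,0,0]]}}

```text
clock: 9.4
tool_pos: [0.6452, 0.0028, 0.1737]
orientation: [-180.0, 0.4, 179.9]
force: [0.4, -0.2, -0.1]
opening: 0.0877
```

Call:
{"op": "drive_tool", "data": {"moves": [[0.3,0,0,0,0,0],[0.6,-0.025,0,0,0,0],[0.8,-0.025,0,0,0,0],[0.908,-0.025,0,0,0,0],[0.908,-0.025,0,0,0,0],[0.908,-0.025,0,0,0,0]]}}

```text
clock: 10.0
tool_pos: [0.5093, -0.0006, 0.1733]
orientation: [-180.0, 0.5, 179.9]
force: [0.7, -0.5, -0.3]
opening: 0.0876
```

```bash
python3 snap.py scene s3.png 270 160 200 150 4
```

```text
(no output)
```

View pics/s3.png

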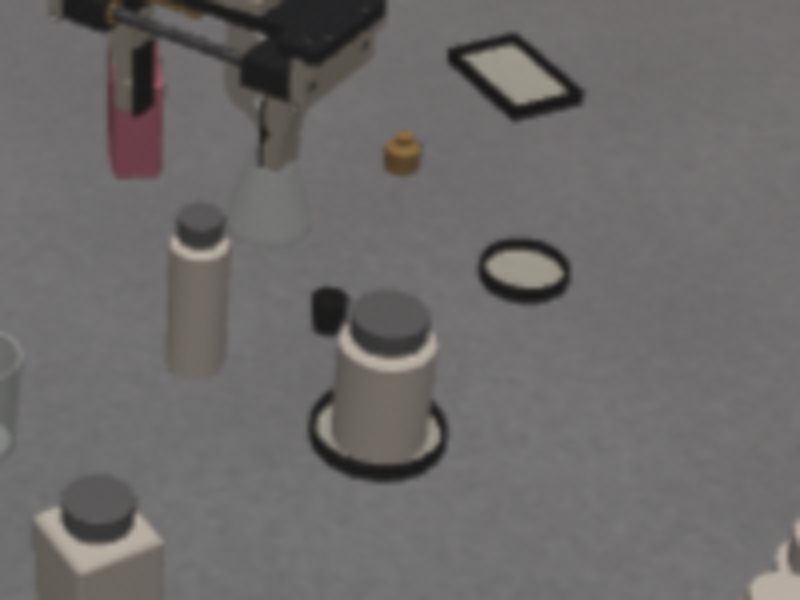

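The wide bottle is seated inside its rim at (385,400) in the crop. Next I'll descend on the slim one.

Call:
{"op": "drive_tool", "data": {"moves": [[0,0,0.15,0,0,0],[0,0,0.3,0,0,0],[0,0,0.45,0,0,0],[0,0,0.6,0,0,0],[0,0,0.75,0,0,0],[0,0,0.76,0,0,0],[0,0,0.76,0,0,0]]}}

```text
clock: 10.75
tool_pos: [0.511, -0.0007, 0.0587]
orientation: [-179.9, 0.3, 179.9]
force: [0.3, -0.1, 0.9]
opening: 0.0875
```

Call:
{"op": "drive_tool", "data": {"moves": [[0,0,0,0,0,0],[0,0,0,0,0,0],[0,0,0,0,0,0],[0,0,0,0,0,0],[0,0,0,0,0,0],[0,0,0,0,0,0],[0,0,0,0,0,0],[0,0,0,0,0,0]], "fingers": -1}}

```text
clock: 11.55
tool_pos: [0.5109, -0.0007, 0.0587]
orientation: [-179.9, 0.3, 179.9]
force: [-0.2, -0.3, 0.4]
opening: 0.0375
```

Call:
{"op": "drive_tool", "data": {"moves": [[0,0,-0.1,0,0,0],[0,0,-0.3,0,0,0],[0,0,-0.5,0,0,0],[0,0,-0.7,0,0,0],[0,0,-0.85,0,0,0],[0,0,-0.9,0,0,0],[0,0,-0.9,0,0,0]]}}

```text
clock: 12.25
tool_pos: [0.5104, -0.0004, 0.1942]
orientation: [-180.0, 0.4, 179.9]
force: [-0.0, 0.6, -0.9]
opening: 0.0372
```

Call:
{"op": "drive_tool", "data": {"moves": [[0,0.1,0,0,0,0],[-0.1,0.3,0,0,0,0],[-0.2,0.5,0,0,0,0],[-0.4,0.7,0,0,0,0],[-0.5,0.85,0,0,0,0],[-0.6,0.95,0,0,0,0],[-0.6,1,0,0,0,0],[-0.6,1,0,0,0,0]]}}

```text
clock: 13.05
tool_pos: [0.5998, 0.1505, 0.1925]
orientation: [-179.9, 0.2, 180.0]
force: [-0.5, -0.1, -2.1]
opening: 0.0373
```

Call:
{"op": "drive_tool", "data": {"moves": [[-0.05,0.1,0,0,0,0],[-0.12,0.2,0,0,0,0],[-0.2,0.3,0,0,0,0],[-0.231,0.393,0,0,0,0],[-0.231,0.393,0,0,0,0],[-0.231,0.393,0,0,0,0]]}}

```text
clock: 13.65
tool_pos: [0.6338, 0.2095, 0.1921]
orientation: [-179.9, 0.2, 180.0]
force: [0.6, -0.3, -1.1]
opening: 0.0376
```

Call:
{"op": "drive_tool", "data": {"moves": [[0,0,0.1,0,0,0],[0,0,0.25,0,0,0],[0,0,0.4,0,0,0],[0,0,0.55,0,0,0],[0,0,0.65,0,0,0],[0,0,0.7,0,0,0],[0,0,0.7,0,0,0]]}}

```text
clock: 14.35
tool_pos: [0.6337, 0.2087, 0.0864]
orientation: [-179.8, 0.1, 180.0]
force: [0.3, 0.5, -1.0]
opening: 0.0374
```

```bash
python3 snap.py scene s4.png 300 130 200 150 4
```

```text
(no output)
```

View pics/s4.png

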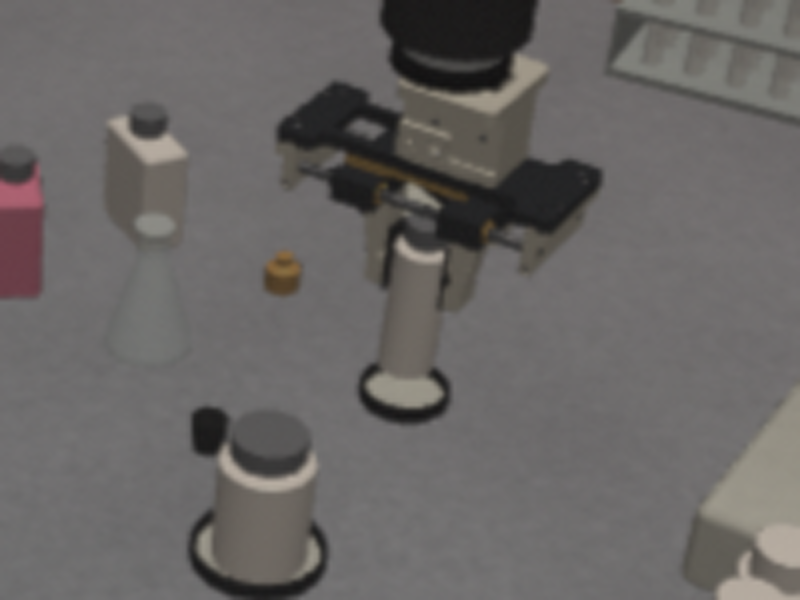

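The slim bottle is over the small dish at (405,385) in the crop. Its lean matches the camera's vertical vanishing point, so it is upright.

Call:
{"op": "drive_tool", "data": {"moves": [[0,0,0.04,0,0,0],[0,0,0.08,0,0,0],[0,0,0.11,0,0,0],[0,0,0.13,0,0,0],[0,0,0.145,0,0,0],[0,0,0.15,0,0,0],[0,0,0.15,0,0,0]]}}

```text
clock: 15.1
tool_pos: [0.6344, 0.2091, 0.0649]
orientation: [-179.9, 0.2, 180.0]
force: [0.4, -0.6, -2.2]
opening: 0.0373
```

Call:
{"op": "drive_tool", "data": {"moves": [[0,0,0.003,0,0,0],[0,0,0.006,0,0,0],[0,0,0.008,0,0,0],[0,0,0.008,0,0,0]]}}

```text
clock: 15.5
tool_pos: [0.6344, 0.2091, 0.0637]
orientation: [-179.9, 0.2, 180.0]
force: [0.2, -0.1, -0.7]
opening: 0.0374
```

Call:
{"op": "drive_tool", "data": {"moves": [[0,0,0.003,0,0,0],[0,0,0.006,0,0,0],[0,0,0.008,0,0,0],[0,0,0.008,0,0,0]]}}

```text
clock: 15.9
tool_pos: [0.6344, 0.2091, 0.0627]
orientation: [-179.9, 0.2, 180.0]
force: [0.0, 0.4, 1.2]
opening: 0.0376
```

Call:
{"op": "drive_tool", "data": {"moves": [[0,0,0.003,0,0,0],[0,0,0.005,0,0,0],[0,0,0.005,0,0,0]]}}

```text
clock: 16.2
tool_pos: [0.6345, 0.2091, 0.0627]
orientation: [-179.9, 0.2, -180.0]
force: [-3.0, 0.4, 5.4]
opening: 0.0373
```

Call:
{"op": "drive_tool", "data": {"moves": [[0,0,0,0,0,0],[0,0,0,0,0,0],[0,0,0,0,0,0],[0,0,0,0,0,0],[0,0,0,0,0,0]], "fingers": 1}}

```text
clock: 16.7
tool_pos: [0.6345, 0.2091, 0.0625]
orientation: [-179.9, 0.2, -180.0]
force: [1.0, -0.4, 0.5]
opening: 0.0717
```

Call:
{"op": "drive_tool", "data": {"moves": [[0,0,-0.1,0,0,0],[0,0,-0.3,0,0,0],[0,0,-0.5,0,0,0],[0,0,-0.7,0,0,0],[0,0,-0.85,0,0,0],[0,0,-0.85,0,0,0]]}}

```text
clock: 17.3
tool_pos: [0.636, 0.2102, 0.1957]
orientation: [179.9, 0.6, -180.0]
force: [0.4, -0.1, 0.2]
opening: 0.0874
```

Call:
{"op": "drive_tool", "data": {"moves": [[0.03,-0.25,0,0,0,0],[0.05,-0.5,0,0,0,0],[0.05,-0.75,0,0,0,0],[0.05,-1,0,0,0,0]]}}

```text
clock: 17.7
tool_pos: [0.6282, 0.059, 0.1962]
orientation: [179.9, 0.6, -179.9]
force: [0.8, 0.5, 1.0]
opening: 0.0879
```

```bash
python3 snap.py top t5.png 190 170 190 142 4
```

```text
(no output)
```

View pics/t5.png

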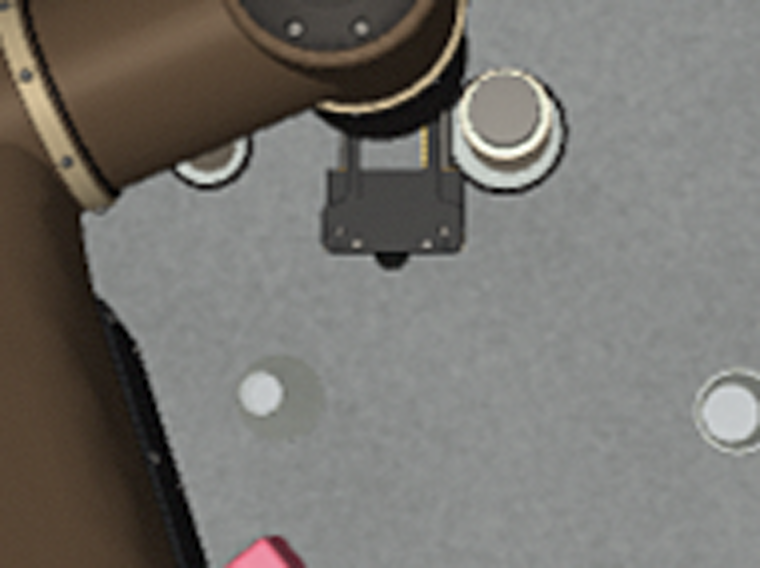

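Call:
{"op": "drive_tool", "data": {"moves": [[0.03,-0.25,0,0,0,0],[0.05,-0.5,0,0,0,0],[0.05,-0.75,0,0,0,0],[0.05,-1,0,0,0,0],[0.05,-1,0,0,0,0]]}}

```text
clock: 18.25
tool_pos: [0.6194, -0.0993, 0.1965]
orientation: [-180.0, 0.6, 179.7]
force: [-0.4, 1.1, 0.8]
opening: 0.088
```

The wide bottle sits in the dish (crop 505,115), with the dish rim visible around it. Next is the square one: move over it and turn to yaw 152.8.

Call:
{"op": "drive_tool", "data": {"moves": [[0.03,-0.25,0,0,0,0.11],[0.06,-0.5,0,0,0,0.22],[0.076,-0.75,0,0,0,0.33],[0.076,-0.925,0,0,0,0.448],[0.076,-0.925,0,0,0,0.448],[0.076,-0.925,0,0,0,0.448],[0.076,-0.925,0,0,0,0.448]]}}

```text
clock: 18.95
tool_pos: [0.6074, -0.2371, 0.1966]
orientation: [179.8, 0.5, 153.0]
force: [-0.1, 0.0, 0.7]
opening: 0.0876
```

Call:
{"op": "drive_tool", "data": {"moves": [[0,0.005,0.15,0,0,0],[0,0.005,0.3,0,0,0],[0,0.005,0.45,0,0,0],[0,0.005,0.5,0,0,0],[0,0.005,0.5,0,0,0]]}}

```text
clock: 19.45
tool_pos: [0.6081, -0.2355, 0.1208]
orientation: [179.8, 0.4, 153.1]
force: [0.9, 0.5, 1.0]
opening: 0.088
```

```bash
python3 snap.py scene s6.png 200 200 180 140 4
```

```text
(no output)
```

View pics/s6.png

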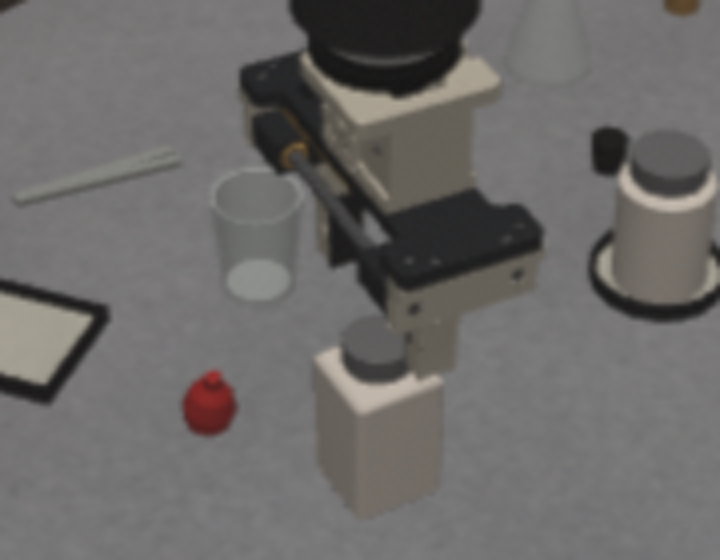

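Call:
{"op": "drive_tool", "data": {"moves": [[0,-0.01,0.12,0,0,0],[-0.005,-0.015,0.25,0,0,0],[-0.005,-0.015,0.38,0,0,0],[-0.005,-0.015,0.48,0,0,0],[-0.005,-0.015,0.49,0,0,0],[-0.005,-0.015,0.49,0,0,0]]}}

```text
clock: 20.1
tool_pos: [0.6097, -0.2383, 0.0491]
orientation: [179.8, 0.5, 153.1]
force: [0.5, -0.9, 0.2]
opening: 0.0876
```

Call:
{"op": "drive_tool", "data": {"moves": [[0,0,0,0,0,0],[0,0,0,0,0,0],[0,0,0,0,0,0],[0,0,0,0,0,0],[0,0,0,0,0,0],[0,0,0,0,0,0],[0,0,0,0,0,0]], "fingers": -1}}

```text
clock: 20.8
tool_pos: [0.6094, -0.2382, 0.0493]
orientation: [179.8, 0.5, 153.1]
force: [-3.1, 0.7, 5.3]
opening: 0.054
```

Call:
{"op": "drive_tool", "data": {"moves": [[0,0,-0.1,0,0,0],[0,0,-0.25,0,0,0],[0,0,-0.42,0,0,0],[0,0,-0.6,0,0,0],[0,0,-0.77,0,0,0],[0,0,-0.85,0,0,0],[0,0,-0.85,0,0,0]]}}

```text
clock: 21.5
tool_pos: [0.6091, -0.2382, 0.1782]
orientation: [179.7, 0.7, 153.1]
force: [1.0, -0.1, -2.0]
opening: 0.0541
```

Call:
{"op": "drive_tool", "data": {"moves": [[0.1,-0.08,0,0,0,-0.08],[0.2,-0.16,0,0,0,-0.18],[0.3,-0.24,0,0,0,-0.3],[0.4,-0.3,0,0,0,-0.42],[0.5,-0.36,0,0,0,-0.54],[0.6,-0.42,0,0,0,-0.65],[0.64,-0.47,0,0,0,-0.728],[0.64,-0.47,0,0,0,-0.728]]}}

```text
clock: 22.3
tool_pos: [0.4897, -0.2575, 0.1751]
orientation: [-179.8, 0.6, -163.2]
force: [-0.4, 1.0, -3.3]
opening: 0.0545
```

Call:
{"op": "drive_tool", "data": {"moves": [[0.1,0.01,0,0,0,0],[0.25,0.03,0,0,0,0],[0.4,0.05,0,0,0,0],[0.55,0.07,0,0,0,0],[0.68,0.09,0,0,0,0],[0.779,0.1,0,0,0,0],[0.779,0.1,0,0,0,0],[0.779,0.1,0,0,0,0]]}}

```text
clock: 23.1
tool_pos: [0.3738, -0.2771, 0.1741]
orientation: [-179.8, 0.6, -163.3]
force: [0.2, 0.7, -2.1]
opening: 0.0539
```

Next, lower to about 20 mm above the floor and look. Target TCP z is about 0.0533.

Call:
{"op": "drive_tool", "data": {"moves": [[0,0,0.1,0,0,0],[0,0,0.22,0,0,0],[0,0,0.36,0,0,0],[0,0,0.5,0,0,0],[0,0,0.6,0,0,0],[0,0,0.65,0,0,0],[0,0,0.65,0,0,0]]}}

```text
clock: 23.8
tool_pos: [0.3749, -0.2771, 0.0757]
orientation: [-179.8, 0.5, -163.3]
force: [-0.2, -0.0, -2.0]
opening: 0.0545
```

```bash
python3 snap.py scene s7.png 130 190 180 140 4
```

```text
(no output)
```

View pics/s7.png

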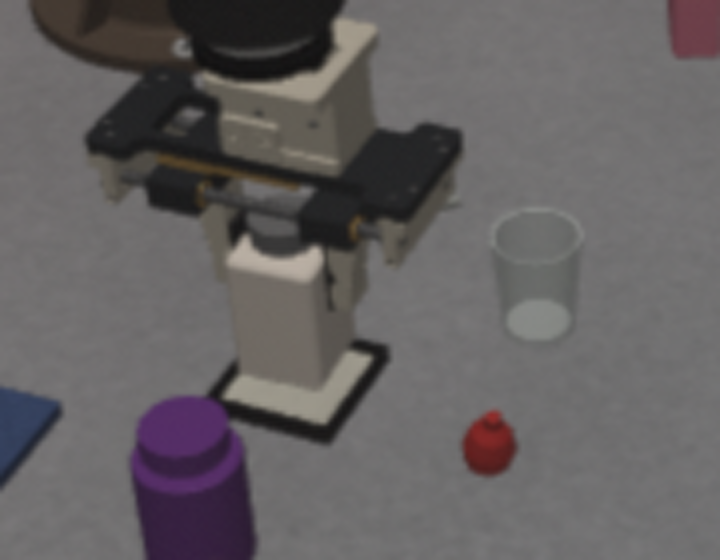

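The square bottle is aligned with the tray edges (base at about (285,370) in the crop), and the beaker and purple bottle are clear. I'll lower it.

Call:
{"op": "drive_tool", "data": {"moves": [[0.008,0,0.04,0,0,0],[0.008,0,0.08,0,0,0],[0.008,0,0.11,0,0,0],[0.008,0,0.13,0,0,0],[0.008,0,0.14,0,0,0],[0.008,0,0.14,0,0,0]]}}

```text
clock: 24.45
tool_pos: [0.3743, -0.2776, 0.0553]
orientation: [-179.8, 0.6, -163.3]
force: [-0.2, -0.4, -2.9]
opening: 0.0546
```

Call:
{"op": "drive_tool", "data": {"moves": [[0,0,0.003,0,0,0],[0,0,0.006,0,0,0],[0,0,0.007,0,0,0],[0,0,0.007,0,0,0]]}}

```text
clock: 24.85
tool_pos: [0.3744, -0.2776, 0.0543]
orientation: [-179.8, 0.6, -163.3]
force: [-0.9, -0.2, -2.8]
opening: 0.0546
```

Call:
{"op": "drive_tool", "data": {"moves": [[0,0,0.003,0,0,0],[0,0,0.006,0,0,0],[0,0,0.008,0,0,0],[0,0,0.008,0,0,0]]}}

```text
clock: 25.25
tool_pos: [0.3745, -0.2777, 0.0534]
orientation: [-179.8, 0.6, -163.2]
force: [-0.5, -0.5, 2.8]
opening: 0.054
```

Contact again: the force went from −2.8 to +2.8 N. Release and rise.

Call:
{"op": "drive_tool", "data": {"moves": [[0,0,0.001,0,0,0],[0,0,0.001,0,0,0],[0,0,0.001,0,0,0],[0,0,0.001,0,0,0],[0,0,0.001,0,0,0]], "fingers": 1}}

```text
clock: 25.75
tool_pos: [0.3745, -0.2777, 0.0532]
orientation: [-179.8, 0.6, -163.2]
force: [-0.4, 0.1, 0.4]
opening: 0.0856
```

Call:
{"op": "drive_tool", "data": {"moves": [[0,0,-0.1,0,0,0],[0,0,-0.3,0,0,0],[0,0,-0.5,0,0,0],[0,0,-0.7,0,0,0],[0,0,-0.9,0,0,0],[0,0,-0.9,0,0,0]]}}

```text
clock: 26.35
tool_pos: [0.3753, -0.2785, 0.1924]
orientation: [-179.5, 0.9, -163.2]
force: [0.1, -0.1, -1.0]
opening: 0.0876
```

Call:
{"op": "drive_tool", "data": {"moves": [[-0.3,0.2,0,0,0,0],[-0.55,0.4,0,0,0,0],[-0.75,0.6,0,0,0,0],[-0.91,0.72,0,0,0,0],[-0.91,0.72,0,0,0,0]]}}

```text
clock: 26.85
tool_pos: [0.4766, -0.1332, 0.1931]
orientation: [-179.5, 0.9, -163.0]
force: [-1.0, 0.2, -0.4]
opening: 0.0878
```

Call:
{"op": "drive_tool", "data": {"moves": [[-0.1,0.25,0,0,0,-0.1],[-0.2,0.5,0,0,0,-0.2],[-0.3,0.75,0,0,0,-0.3],[-0.417,0.92,0,0,0,-0.4],[-0.417,0.92,0,0,0,-0.5],[-0.417,0.92,0,0,0,-0.6],[-0.417,0.92,0,0,0,-0.677],[-0.417,0.92,0,0,0,-0.677]]}}

```text
clock: 27.65
tool_pos: [0.4957, 0.0167, 0.1924]
orientation: [-179.1, 0.3, -122.3]
force: [0.1, -0.7, -0.8]
opening: 0.0875
```

Call:
{"op": "drive_tool", "data": {"moves": [[-0.15,0.2,0,-0.015,0.005,0],[-0.3,0.4,0,-0.015,0.005,0],[-0.4,0.6,0,-0.015,0.005,0],[-0.53,0.815,0,-0.015,0.005,0.005],[-0.53,0.815,0,-0.015,0.005,0.005]]}}

```text
clock: 28.15
tool_pos: [0.4337, 0.1515, 0.1909]
orientation: [-180.0, 0.1, -122.6]
force: [-0.5, 0.6, -0.5]
opening: 0.088
```

```bash
python3 snap.py top t8.png 360 180 150 140 4
```

View pics/t8.png

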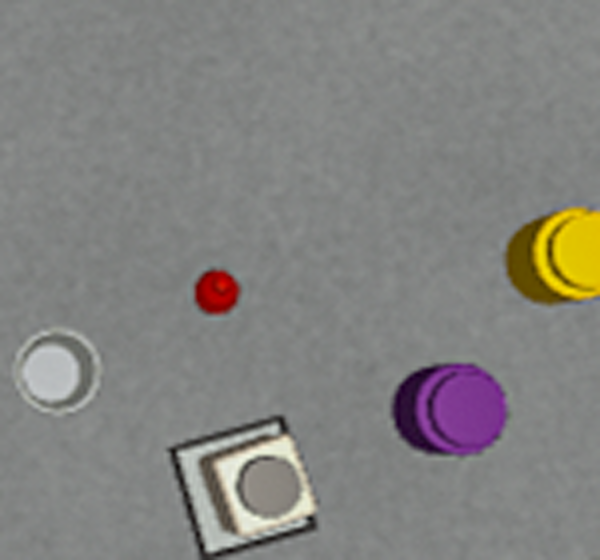

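The square bottle sits aligned in its tray (crop 265,485); beaker, purple and yellow are untouched. Next, move over the oblong bottle with narrower fingers (about 62 mm) to stay clear of the pink one.

Call:
{"op": "drive_tool", "data": {"moves": [[-0.15,0.2,0,0,0,0],[-0.3,0.4,0,0,0,0],[-0.4,0.6,0,0,0,0],[-0.521,0.806,0,0,0,0],[-0.521,0.806,0,0,0,0],[-0.521,0.806,0,0,0,0]], "fingers": 0.4}}

```text
clock: 28.8
tool_pos: [0.3745, 0.281, 0.1906]
orientation: [-180.0, 0.0, -122.6]
force: [-0.3, 1.0, 0.4]
opening: 0.0616
```

Call:
{"op": "drive_tool", "data": {"moves": [[0,0,0.15,0,0,0],[0,0,0.3,0,0,0],[0,0,0.42,0,0,0],[0,0,0.48,0,0,0],[0,0,0.48,0,0,0]]}}

```text
clock: 29.3
tool_pos: [0.3747, 0.2794, 0.1176]
orientation: [-180.0, -0.1, -122.8]
force: [-0.1, -0.1, -0.3]
opening: 0.061
```

```bash
python3 snap.py scene s9.png 260 120 160 120 5
```

```text
(no output)
```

View pics/s9.png

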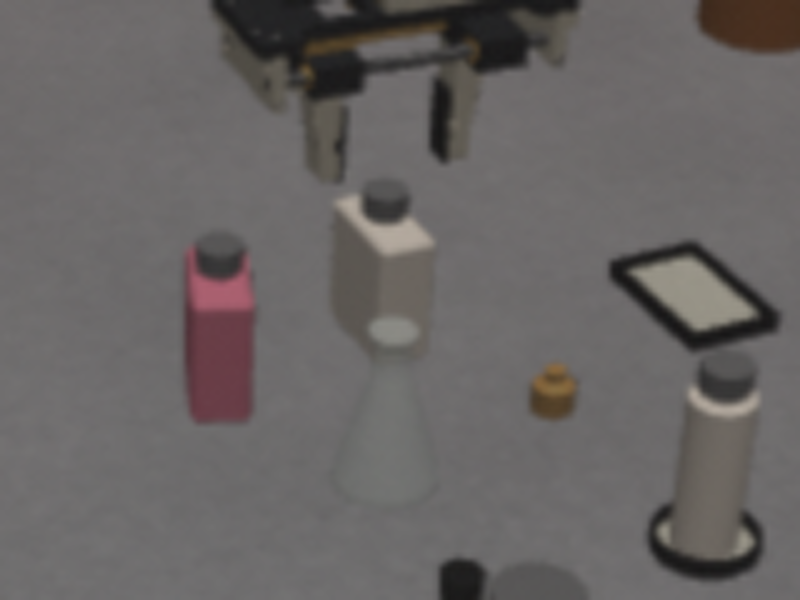

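The slim bottle is seated in its dish (710,540 in the crop). The fingers straddle the white oblong bottle (midpoint 388,167; cap 386,187) and are clear of the pink one, so I'll descend and grip.

Call:
{"op": "drive_tool", "data": {"moves": [[-0.017,0.011,0.12,0,0,0],[-0.017,0.011,0.24,0,0,0],[-0.017,0.011,0.36,0,0,0],[-0.017,0.011,0.46,0,0,0],[-0.017,0.011,0.47,0,0,0],[-0.017,0.011,0.47,0,0,0]]}}

```text
clock: 29.95
tool_pos: [0.3755, 0.2834, 0.0487]
orientation: [-180.0, -0.0, -122.7]
force: [-0.2, -0.2, -0.3]
opening: 0.0611
```

Call:
{"op": "drive_tool", "data": {"moves": [[0,0,0,0,0,0],[0,0,0,0,0,0],[0,0,0,0,0,0],[0,0,0,0,0,0],[0,0,0,0,0,0],[0,0,0,0,0,0]], "fingers": -1}}

```text
clock: 30.55
tool_pos: [0.3756, 0.2835, 0.0491]
orientation: [-179.9, -0.0, -122.7]
force: [-1.6, -1.3, 5.8]
opening: 0.0363
```

Call:
{"op": "drive_tool", "data": {"moves": [[0,0,-0.1,0,0,0],[0,0,-0.25,0,0,0],[0,0,-0.42,0,0,0],[0,0,-0.6,0,0,0],[0,0,-0.77,0,0,0],[0,0,-0.85,0,0,0],[0,0,-0.85,0,0,0]]}}

```text
clock: 31.25
tool_pos: [0.3758, 0.2842, 0.1777]
orientation: [-180.0, 0.2, -122.7]
force: [0.8, 0.3, -2.5]
opening: 0.0362
```

Call:
{"op": "drive_tool", "data": {"moves": [[-0.1,-0.01,0,0,0,-0.01],[-0.22,-0.03,0,0,0,-0.02],[-0.36,-0.05,0,0,0,-0.03],[-0.5,-0.07,0,0,0,-0.04],[-0.62,-0.09,0,0,0,-0.055],[-0.7,-0.11,0,0,0,-0.055],[-0.7,-0.11,0,0,0,-0.055]]}}

```text
clock: 31.95
tool_pos: [0.4471, 0.3642, 0.1758]
orientation: [-180.0, -0.0, -119.5]
force: [-1.1, 1.0, -2.8]
opening: 0.0361
```

Call:
{"op": "drive_tool", "data": {"moves": [[-0.08,-0.02,0,0,0,0],[-0.2,-0.05,0,0,0,0],[-0.35,-0.08,0,0,0,0],[-0.5,-0.11,0,0,0,0],[-0.579,-0.127,0,0,0,0],[-0.579,-0.127,0,0,0,0],[-0.579,-0.127,0,0,0,0]]}}

```text
clock: 32.65
tool_pos: [0.5059, 0.4299, 0.1752]
orientation: [-180.0, -0.1, -119.5]
force: [-0.3, -0.2, -2.7]
opening: 0.0363
```

Call:
{"op": "drive_tool", "data": {"moves": [[0,0,0.1,0,0,0],[0,0,0.22,0,0,0],[0,0,0.36,0,0,0],[0,0,0.5,0,0,0],[0,0,0.6,0,0,0],[0,0,0.67,0,0,0],[0,0,0.67,0,0,0]]}}

```text
clock: 33.35
tool_pos: [0.5051, 0.4289, 0.0734]
orientation: [180.0, -0.2, -119.5]
force: [-1.1, 0.1, -2.2]
opening: 0.0363
```

```bash
python3 snap.py scene s10.png 320 90 160 120 5
```

```text
(no output)
```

View pics/s10.png

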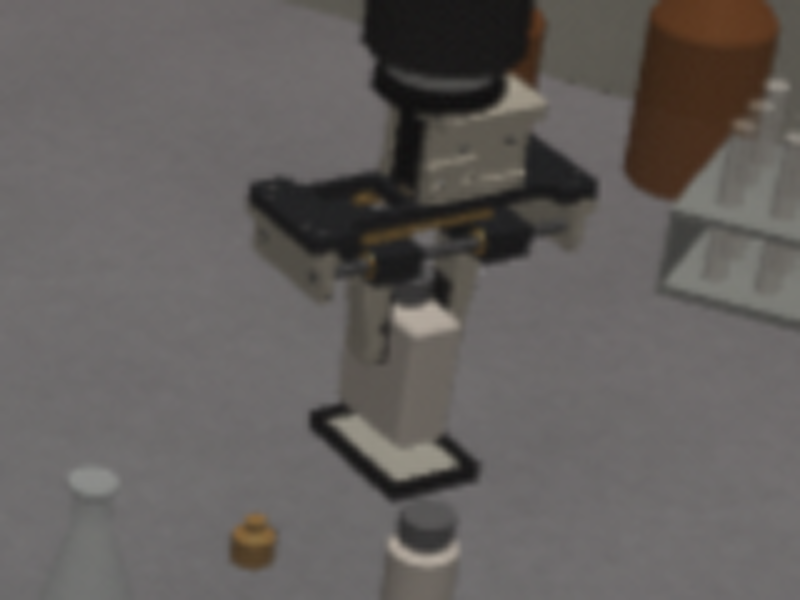

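The oblong bottle is lined up with its tray (base 400,430 in the crop). Lower it.

Call:
{"op": "drive_tool", "data": {"moves": [[-0.012,0,0.03,0,0,0],[-0.012,0,0.06,0,0,0],[-0.012,0,0.09,0,0,0],[-0.012,0,0.11,0,0,0],[-0.012,0,0.12,0,0,0],[-0.012,0,0.12,0,0,0]]}}

```text
clock: 34.0
tool_pos: [0.5065, 0.4309, 0.0562]
orientation: [-180.0, -0.2, -119.5]
force: [-0.2, -0.3, -3.9]
opening: 0.0361
```

Call:
{"op": "drive_tool", "data": {"moves": [[0,0,0.003,0,0,0],[0,0,0.006,0,0,0],[0,0,0.008,0,0,0],[0,0,0.008,0,0,0]]}}

```text
clock: 34.4
tool_pos: [0.5065, 0.4309, 0.0551]
orientation: [-180.0, -0.2, -119.5]
force: [0.7, 0.6, -2.4]
opening: 0.0359
```

Call:
{"op": "drive_tool", "data": {"moves": [[0,0,0.003,0,0,0],[0,0,0.006,0,0,0],[0,0,0.009,0,0,0],[0,0,0.009,0,0,0]]}}

```text
clock: 34.8
tool_pos: [0.5065, 0.4308, 0.0536]
orientation: [-180.0, -0.2, -119.5]
force: [0.0, 0.2, -1.7]
opening: 0.036
```

Call:
{"op": "drive_tool", "data": {"moves": [[0,0,0.003,0,0,0],[0,0,0.005,0,0,0],[0,0,0.005,0,0,0]]}}

```text
clock: 35.1
tool_pos: [0.5065, 0.4309, 0.0533]
orientation: [-180.0, -0.1, -119.5]
force: [-2.3, -0.4, 2.0]
opening: 0.0363
```

Call:
{"op": "drive_tool", "data": {"moves": [[0,0,0.001,0,0,0],[0,0,0.001,0,0,0],[0,0,0.001,0,0,0],[0,0,0.001,0,0,0],[0,0,0.001,0,0,0]], "fingers": 1}}

```text
clock: 35.6
tool_pos: [0.5066, 0.431, 0.0531]
orientation: [-180.0, -0.1, -119.5]
force: [-0.2, 0.8, 0.5]
opening: 0.0705
```

Call:
{"op": "drive_tool", "data": {"moves": [[0,0,-0.1,0,0,0],[0,0,-0.3,0,0,0],[0,0,-0.5,0,0,0],[0,0,-0.7,0,0,0],[0,0,-0.9,0,0,0],[0,0,-0.95,0,0,0],[0,0,-0.95,0,0,0]]}}

```text
clock: 36.3
tool_pos: [0.5073, 0.432, 0.1985]
orientation: [-179.9, 0.1, -119.5]
force: [-0.5, -0.8, -0.9]
opening: 0.0878
```

Call:
{"op": "drive_tool", "data": {"moves": [[0,0.2,0,0,0,0],[0,0.4,0,0,0,0],[0,0.6,0,0,0,0],[0,0.8,0,0,0,0],[0,1,0,0,0,0],[0,1,0,0,0,0]]}}

```text
clock: 36.9
tool_pos: [0.3738, 0.5067, 0.1973]
orientation: [-180.0, 0.0, -119.3]
force: [0.4, -0.4, -0.2]
opening: 0.0876
```

```bash
python3 snap.py scene s11.png 130 130 320 240 2.5; python3 snap.py top t11.png 130 170 360 170 2.2
```

```text
(no output)
```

View pics/s11.png

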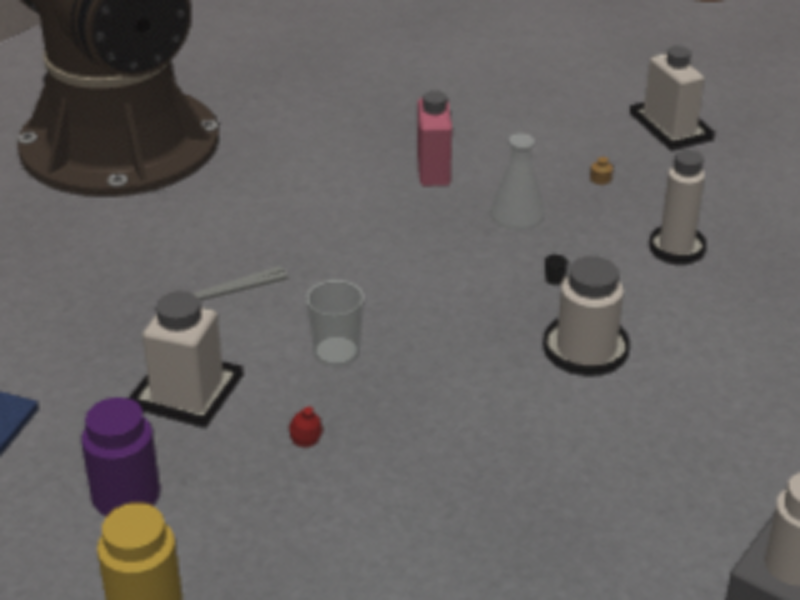

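View pics/t11.png

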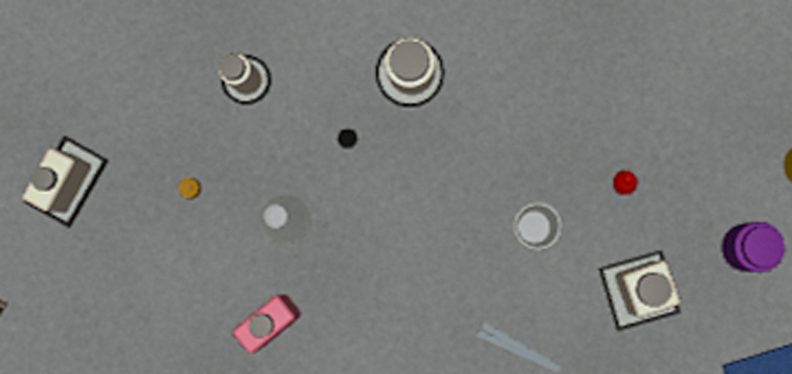

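All four bottles stand in their holders. I'll do one numeric check of cap centres against holder centres, and of the flask and beaker positions.

```bash
python3 - <<'E'
from h import *
import cv2
s=pickle.load(open("top.pkl","rb"))
a=(130,170,2.2)
for n,p,z,r in (("obl",(43,179),.104,(.5065,.4304)),("slim",(235,67),.119,(.6345,.2094)),("wide",(409,59),.099,(.6427,.0055)),("sq",(655,290),.109,(.3735,-.2768)),("flask",(275,216),.098,(.4613,.1592)),("beaker",(537,226),.07,(.4507,-.1477))):
    q=cr(s,*a,z,[p])[0];print(n,q.round(4),((q-r)*1000).round(1))
p=s["pixels"][:,:,::-1]
def c(x,y,w,h):return cv2.resize(p[y:y+h,x:x+w],(390,390),interpolation=cv2.INTER_CUBIC)
cv2.imwrite("pics/z.png",np.hstack([c(130,220,60,60),c(390,272,60,60)]))
E
```

```text
obl [0.5036 0.43  ] [-2.9 -0.4]
slim [0.6329 0.2049] [-1.6 -4.5]
wide [0.6454 0.0037] [ 2.7 -1.8]
sq [ 0.3763 -0.2796] [ 2.8 -2.8]
flask [0.461  0.1594] [-0.3  0.2]
beaker [ 0.4505 -0.1476] [-0.2  0.1]
```

View pics/z.png

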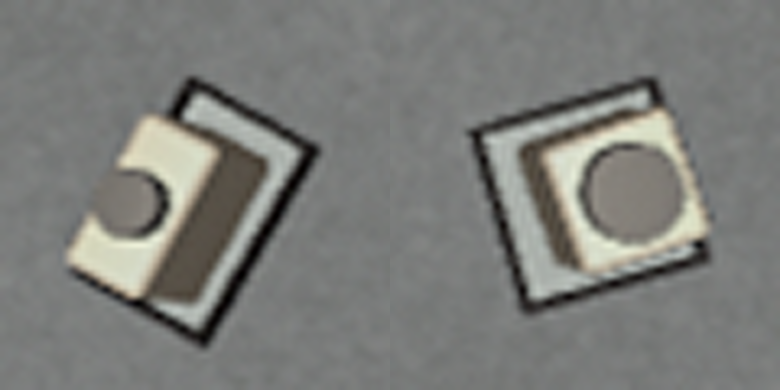

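Offsets are 5 mm or less against 8–9 mm clearance. White floor shows around the visible base edges of the oblong and square bottles, and the flask and beaker have not moved. Handing in.

```bash
python3 -c "
from plant import ticket;print(ticket.close_job())"
```

```text
the job is handed in; nothing more can be done
None
```

I placed all four white bottles in their matching holders, in the order wide, slim, square, oblong, and handed the job in at about 37 s on the robot's clock. Each was lowered until the wrist force showed light contact (about 2–6 N) and only then released.

- **Placement:** in the last pictures all four stand upright inside their rims. Cap centres are 3–5 mm from the holder centres, against 8–9 mm of clearance. The slim bottle has the largest offset, about 4.5 mm in y, read off a coarse crop. The arm's own reading at release put it within 1 mm.
- **Alignment:** the square and oblong bottles are lined up with their trays.
- **Other items:** the flask and beaker measured within 0.4 mm of where they started. I did not touch the purple, yellow and pink look-alikes; I only looked at them in the pictures and did not measure their final positions.
- **Failed checks:** none. The hand-in reported no verdict.

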